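# Snap the cover onto the repaired control box

### The job

Put the cover back on the open grey control box: take the larger of the two loose covers by its ridge, set it level on the box's mouth with its long sides along the box's long sides, and press it straight down until both steel catches snap over its ends. The contact frame inside is sprung and pushes the cover back up against the catches, so keep pressing it fully down onto the rim and finish like that, still bearing down on it with the gripper, not letting go. Leave everything else on the bench where it is.

Things in the scene. Friction and masses are not known exactly. Their poses are not given: they have to be found in the camera images.
- cover_mid (a point): Centre, half-way up, of the larger loose cover: grey plastic, about 0.14 kg, 70 (x) x 110 (y) x 48 mm high, lying right way up on the bench left or right of the box (it and the small cover swap sides). Point 24 mm above its underside; plate underside 10 mm below the point, plate top 6 mm below, ridge top 24 mm above. z up, y along ridge and long side. Either way round fits.
- cover: The same larger cover, origin at the centre of its underside. From below: locating boss 14 mm deep (52 x 92 mm for the lowest 9 mm, then 58 x 98 mm), plate 70 x 110 x 4 mm with ends bevelled inwards below, and centrally on the plate an upright finger ridge 16 mm thick (x), 60 mm long (y), 30 mm tall.
- box_mouth (a point): Centre of the control box's mouth at rim height, 60 mm above the bench. Box fixed, grey metal, 70 (x) x 110 (y) x 60 mm, mouth 62 x 102 mm, circuit board inside; y along its long side, z up. Height of cover_mid over this point: lying loose on the catch noses about 21 mm; snapped and pushed up against the catches by the springs 13 mm; fully down, plate on rim, 10 mm.
- frame_top (a point): Centre of the top of the aluminium frame inside the mouth (56 x 96 mm, bars 8 mm wide), 8 mm below the rim when free. Sprung: the boss meets it 6 mm before fully down; it then pushes up with about 1.5 N plus 1.5 N per mm. Pressing the cover down takes some 11 to 17 N just before the snap, drops suddenly to about 6 N, rises to about 10 N fully down, then rigid.
- catch_a (a joint): Steel catch at the middle of the box's +y end, 30 mm wide, 20 mm above the rim, sloping nose reaching 4 mm in over the cover's end. Value in m: 0 closed, grows as the cover's edge pushes it outwards, 0.004 or a little more as the plate passes, springs back to 0 when it snaps over the plate.
- catch_b (a joint): The same on the box's -y end, m: 0 closed, grows outwards.
- small_cover_mid (a point): Centre, half-way up, of the other, smaller loose cover: same shape and colour, plate 54 x 78 mm, ridge 44 mm long. It does not fit; leave it.
- spool: Bystander: metal spool, 56 mm across, 42 mm high, origin under its centre.
- flux: Bystander: amber bottle, 40 mm across, 75 mm high, origin under its centre.
- driver: Bystander: screwdriver 170 mm long lying on the bench.
- meter: Bystander: black multimeter lying flat, 75 x 140 x 41 mm, origin under its centre.
- tray: Bystander: divided parts tray 90 x 140 x 28 mm beyond the box, origin under its centre.
- jar: Bystander: small pale jar with a metal lid, 48 mm across, 45 mm high, between robot and box, origin under its centre.

How it is judged:
By the outcome, as a careful person would: the job done as asked, in the order asked, and still so for the second after the job is handed in, while the arm keeps its last pose, push and grip.
It also fails if it takes over 51 s, if anything falls off the work surface, if the arm or the gripper's body presses on something with over 40 N, if the wrist force passes 120 N, or if a joint passes its speed limit or range.

### The arm

A 6-joint arm with a two-finger parallel gripper is mounted at the origin on the work surface. World frame = base frame: x ahead of the robot, y to its left, z up, the work surface at z = 0. Lengths are in m, angles in rad, forces in N, time in s.
With the tool pointing down it reaches from about 0.25 to 0.775 m from the base axis. Payload 8.9 kg.
Tool frame: the origin (TCP) lies midway between the tips of the shut fingers; the grasp point (between the pads) lies 19 mm behind it; z points along the fingers, y is the line along which they close (so a half turn about z gives the same grasp; the last joint's range is limited). The gripper opens to 85 mm and grips with 20 to 120 N. Pads are 22 mm wide; open, the fingers measure 114 mm over their backs; the gripper's body (76 mm by 85 mm) begins 54 mm behind the grasp point. The pads swing forward as they close: fully open they stand 13 mm farther back than shut.
Start: joints at [1.167, 0.291, -0.153, 1.127, 0, 1.431], TCP at [0.137, 0.507, 0.231] pointing down, gripper open.
Joint ranges: [-2.52, 2.52], [-0.91, 1.74], [-1.3, 1.37], [-1.96, 2.02], [-1.52, 1.47], [-3.14, 3.14]. Speed limits (rad/s): [2.22, 2.22, 2.79, 3.14, 3.14, 3.14].

### API

Orientations are given as a unit quaternion [w, x, y, z].
In Python, from station import readout, grab_frame, robot gives the robot as it stands.
- The arm moves only by the tool step_arm, never from a script. Its argument "targets" is a list of rows, each an object with "travel": the shift along the world's x, y, z in m, a list of three; "spin": the turn about the world's z in rad. A call has 1 to 20 rows; each row is the pose to reach, as a shift and turn from the pose commanded when the call began; what a row does not reach only later rows make up. A row lasts 1/8 s, in which the tool goes at most 62.5 mm and 10.7 degrees, less where a joint would pass 70% of its speed; a pose out of reach is approached as far as the arm can. A call with a gripper value outside its range is refused whole. "grip" is the closure, from 0 (fully open) to 1 (shut), set as the call begins (left out, the last holds). The fingers move at their own pace and stop on an object; "grip_force" is the grip in N (left out, the last holds). Time passes only in rows, so rows that repeat a pose let the fingers close. It gives the time, the measured TCP pose, the force, the opening and the grip force at its end, in the units of the state.
- readout.state(): the state, without advancing time (a new reading comes with each control period).
- grab_frame(name): name is "scene" or "top" or "wrist"; returns a dict with "pixels" (480x640x3 uint8, red, green, blue), "range_z" (480x640 float32, m along the optical axis (not along the pixel's ray), 0 where there is no reading), "fx", "fy", "cx", "cy" (pixels), "T" (4x4, takes a point from camera to world coordinates). Camera axes: x right, y down, z forward; pixel columns grow to the right and rows downward; lengths in m; the calibration is good to about 2 mm. A picture is of the moment at which its call begins.
- robot.close_job(): hands the job in; it is judged then, once.
The state is a dict: "clock": time; "joint_positions": joint angles; "qvel": joint speeds; "tau": joint torques, N m; "position": TCP position; "tool_rot": TCP orientation; "wrist_force": force on the tool from outside, world axes, zero at the start; "torque": the same for the moment, N m; "finger_gap": finger opening in m; "grip_force": force on a finger pad.
Only numpy, scipy, OpenCV 4.12 (cv2) and the standard library are available. Lean on these libraries where they do the work, as an engineer would, in place of code of your own. Each camera call takes 0.05 s, during which the arm holds its last target. There are 200 camera calls.

## Working session

There is one attempt and no reset: what is moved stays moved. The work goes in short steps, Python scripts to look and compute and a tool call to move; the robot and the scene stay as the last step left them, time stands still between calls to the robot, and variables do not carry over. Pictures are saved under pics/ and viewed, at most 10 in all, crops included, and the job is handed in when it is done.

Besides the shell and the picture viewer there is one more tool, called after "Request:" as a command line: name --argument value ..., lists and objects as JSON in quotes. step_arm: Moves the arm, as the interface text tells. Its arguments: {"type":"object","properties":{"targets":{"type":"array","items":{"type":"object","properties":{"travel":{"type":"array","items":{"type":"number"}},"spin":{"type":"number"}}}},"grip":{"type":"number"},"grip_force":{"type":"number"}},"required":["targets"]}

```bash
mkdir -p pics; cat > h.py <<'E'
import numpy as np, cv2
from station import readout, grab_frame, robot
def save(f,name): cv2.imwrite('pics/'+name,f['pixels'][:,:,::-1])
def cloud(f):
    v,u=np.mgrid[0:480,0:640]; z=f['range_z']
    P=np.stack([(u-f['cx'])*z/f['fx'],(v-f['cy'])*z/f['fy'],z],-1)
    W=P@f['T'][:3,:3].T+f['T'][:3,3]
    W[z==0]=np.nan
    return W
E
python3 - <<'E'
from h import *
f=grab_frame('top'); save(f,'top1.png'); np.savez('top1.npz',**f)
print(f['T'].round(3),f['fx'])
s=readout.state(); print({k:np.round(v,3) for k,v in s.items()})
E
```

```text
[[ 0.022 -0.996  0.09   0.429]
 [-0.999 -0.02   0.026 -0.006]
 [-0.024 -0.091 -0.996  1.227]
 [ 0.     0.     0.     1.   ]] 583.4821023391466
{'clock': np.float64(0.05), 'joint_positions': array([ 1.167,  0.291, -0.154,  1.127,  0.   ,  1.431]), 'qvel': array([ 0.001,  0.   , -0.001, -0.   , -0.002, -0.   ]), 'tau': array([ 1.0000e-03, -5.3850e+01,  3.3228e+01,  9.0000e-03, -0.0000e+00,
        0.0000e+00]), 'position': array([0.137, 0.506, 0.231]), 'tool_rot': array([-0.   ,  0.132,  0.991, -0.001]), 'wrist_force': array([-0.306, -0.247,  0.114]), 'torque': array([-0.024, -0.023,  0.033]), 'grip_force': np.float64(0.0), 'finger_gap': np.float64(0.086)}
```

View pics/top1.png

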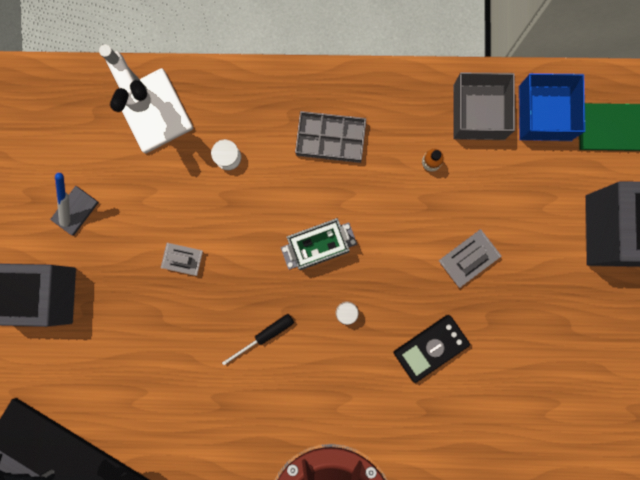

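The top view shows the open box at about (320,244), the larger cover at about (470,259) and the small cover at (182,260). The jar is at (347,313) and the meter at (432,348).

```bash
python3 - <<'E'
from h import *
f=dict(np.load('top1.npz')); W=cloud(f)
def rect(u0,v0,u1,v1,zl,zh,n):
    m=np.zeros((480,640),bool); m[v0:v1,u0:u1]=True
    with np.errstate(invalid='ignore'): m&=(W[...,2]>zl)&(W[...,2]<zh)
    k,lab,st,_=cv2.connectedComponentsWithStats(m.astype(np.uint8))
    i=1+np.argmax(st[1:,4]); p=W[lab==i]
    r=cv2.minAreaRect((p[:,:2]*1000).astype(np.float32))
    print(n,len(p),np.round(r[0],1),np.round(r[1],1),r[2],'z',np.median(p[:,2]).round(4))
rect(425,215,520,300,.009,.06,'cover')
rect(425,215,520,300,.035,.06,'ridge')
rect(150,230,215,290,.009,.06,'small')
rect(270,205,370,285,.053,.066,'rim')
rect(270,205,370,285,.07,.09,'catch')
rect(390,310,480,390,.02,.06,'meter')
rect(330,295,370,330,.02,.06,'jar')
b=W[400:440,300:340,2]; print(np.nanmedian(W[300:320,450:500,2]))
E
```

```text
cover 1811 [ 513.4 -275.3] [ 70.  110.9] 37.86231994628906 z 0.0179
ridge 263 [ 513.1 -275.2] [16.6 61.1] 37.945438385009766 z 0.0471
small 955 [499.1 323.4] [79.4 53.9] 78.9489517211914 z 0.0183
rim 157 [558.4  47.4] [ 18.4 109.7] 21.431074142456055 z 0.0589
catch 76 [554.4 -14.7] [29.9  9.6] 19.719890594482422 z 0.0771
meter 2609 [ 327.4 -196.9] [ 75.8 140.4] 35.5926399230957 z 0.0316
jar 363 [395.3 -23.6] [42.1 41.9] 34.57389450073242 z 0.0441
-0.00047922704910696723
```

```bash
python3 - <<'E'
from h import *
f=dict(np.load('top1.npz')); W=cloud(f)
m=np.zeros((480,640),bool); m[205:285,270:370]=True
for zl,zh in((.052,.067),(.07,.09)):
    with np.errstate(invalid='ignore'): k=m&(W[...,2]>zl)&(W[...,2]<zh)
    n,lab,st,c=cv2.connectedComponentsWithStats(k.astype(np.uint8))
    for i in range(1,n):
        if st[i,4]>15: 
            p=W[lab==i]; r=cv2.minAreaRect((p[:,:2]*1000).astype(np.float32)); print(zl,st[i],np.round(r[0],1),np.round(r[1],1),round(r[2],1))
    p=W[k]; r=cv2.minAreaRect((p[:,:2]*1000).astype(np.float32)); print('all',np.round(r[0],1),np.round(r[1],1),round(r[2],1))
E
```

```text
0.052 [286 219  54  27 158] [558.4  47.4] [ 18.4 109.7] 21.4
0.052 [313 229   7   6  17] [559.   40.8] [ 7.2 10.8] 27.5
0.052 [294 241  55  29 158] [510.6  29.1] [ 20.7 110.2] 21.4
0.052 [334 247   7   6  16] [523.5  -1.5] [ 6.8 14.2] 22.2
0.052 [299 257  15   7  26] [499.4  59.8] [ 7.5 29.9] 23.1
all [533.7  38.3] [ 70.4 121.7] 21.0
0.07 [340 225   9  16  76] [554.4 -14.7] [29.9  9.6] 19.7
0.07 [286 246  10  15  76] [513.2  90.6] [29.8 10. ] 19.9
all [533.8  38. ] [ 29.8 122.7] 21.3
```

Request:
step_arm --targets '[{"travel": [0.09, -0.12, 0.07], "spin": -0.1}, {"travel": [0.2, -0.25, 0.07], "spin": -0.3}, {"travel": [0.38, -0.49, 0.07], "spin": -0.6}, {"travel": [0.38, -0.49, 0.07], "spin": -0.95}, {"travel": [0.38, -0.49, 0.07], "spin": -0.95}, {"travel": [0.38, -0.49, 0.07], "spin": -0.95}, {"travel": [0.38, -0.49, 0.07], "spin": -0.95}, {"travel": [0.38, -0.49, 0.07], "spin": -0.95}, {"travel": [0.38, -0.49, 0.07], "spin": -0.95}, {"travel": [0.38, -0.49, 0.07], "spin": -0.95}, {"travel": [0.38, -0.49, 0.07], "spin": -0.95}, {"travel": [0.38, -0.49, 0.07], "spin": -0.95}, {"travel": [0.38, -0.49, 0.07], "spin": -0.95}, {"travel": [0.38, -0.49, 0.07], "spin": -0.95}, {"travel": [0.38, -0.49, 0.07], "spin": -0.95}]'

```text
clock: 1.92
position: [0.5171, 0.0174, 0.3015]
tool_rot: [0.0, 0.57, 0.821, 0.0]
wrist_force: [0.4, -0.4, -0.5]
finger_gap: 0.0853
grip_force: 0.0
```

```bash
python3 - <<'E'
from h import *
f=grab_frame('wrist'); save(f,'w1.png'); np.savez('w1.npz',**f); W=cloud(f)
s=readout.state(); print(f['T'].round(3),s['position'])
for zl,zh in((.05,.067),(.072,.09)):
    with np.errstate(invalid='ignore'): k=(W[...,2]>zl)&(W[...,2]<zh)&(np.hypot(W[...,0]-.534,W[...,1]-.038)<.085)
    p=W[k]; 
    if len(p)>20:
        r=cv2.minAreaRect((p[:,:2]*1000).astype(np.float32)); print('all',len(p),np.round(r[0],1),np.round(r[1],1),round(r[2],1),np.median(p[:,2]))
E
```

```text
[[ 0.937  0.335  0.101  0.491]
 [ 0.35  -0.897 -0.269  0.086]
 [ 0.001  0.287 -0.958  0.443]
 [ 0.     0.     0.     1.   ]] [0.51720886 0.01724203 0.3015043 ]
all 3854 [535.4  36.3] [ 70.1 121.5] 21.2 0.05176484485794519
all 714 [535.5  36.3] [ 29.6 123. ] 21.3 0.07812362979985676
```

View pics/w1.png

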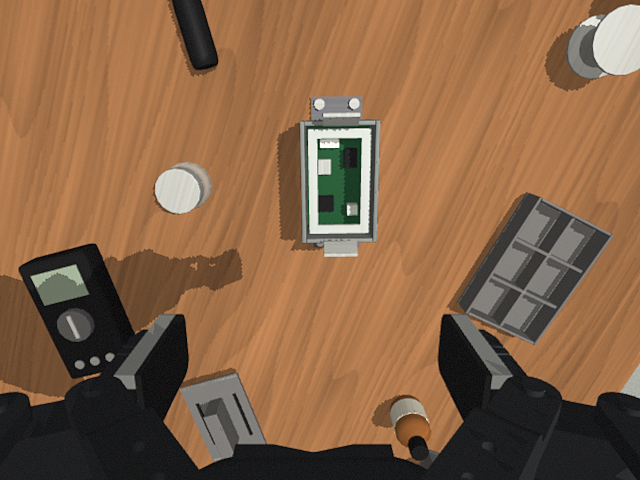

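The wrist view confirms the box mouth at about (340,182) with both catches at (337,105) and (340,250). The large cover is at the bottom left, about (225,415). Next I go above the cover.

Request:
step_arm --targets '[{"travel": [0.0, -0.06, 0.0], "spin": 0.1}, {"travel": [0.0, -0.12, -0.02], "spin": 0.2}, {"travel": [0.0, -0.18, -0.04], "spin": 0.305}, {"travel": [-0.002, -0.24, -0.06], "spin": 0.305}, {"travel": [-0.003, -0.293, -0.08], "spin": 0.305}, {"travel": [-0.003, -0.293, -0.08], "spin": 0.305}, {"travel": [-0.003, -0.293, -0.08], "spin": 0.305}, {"travel": [-0.003, -0.293, -0.08], "spin": 0.305}]'

```text
clock: 2.98
position: [0.5148, -0.2753, 0.222]
tool_rot: [0.0, 0.439, 0.899, 0.0]
wrist_force: [0.1, -0.2, 0.6]
finger_gap: 0.0853
grip_force: 0.0
```

```bash
cat >> h.py <<'E'
def rc(W,c,rad,zl,zh,n):
    with np.errstate(invalid='ignore'): k=(W[...,2]>zl)&(W[...,2]<zh)&(np.hypot(W[...,0]-c[0],W[...,1]-c[1])<rad)
    p=W[k]; r=cv2.minAreaRect((p[:,:2]*1000).astype(np.float32)); print(n,len(p),np.round(r[0],1),np.round(r[1],1),round(r[2],1),'z',np.median(p[:,2]).round(4))
E
python3 - <<'E'
from h import *
f=grab_frame('wrist'); save(f,'w2.png'); W=cloud(f)
s=readout.state(); print(s['position'],s['tool_rot'],s['qvel'].round(3))
c=(.513,-.275)
rc(W,c,.085,.009,.06,'cover'); rc(W,c,.05,.035,.06,'ridge')
E
```

```text
[ 0.51486693 -0.27523698  0.22201533] [ 4.68248485e-04  4.38644446e-01  8.98660576e-01 -2.54896173e-05] [-0.001  0.001  0.001 -0.    -0.    -0.001]
cover 11088 [ 514.9 -277.5] [ 70.1 110. ] 37.8 z 0.0169
ridge 1655 [ 514.7 -277.1] [15.7 60.4] 37.6 z 0.0466
```

View pics/w2.png

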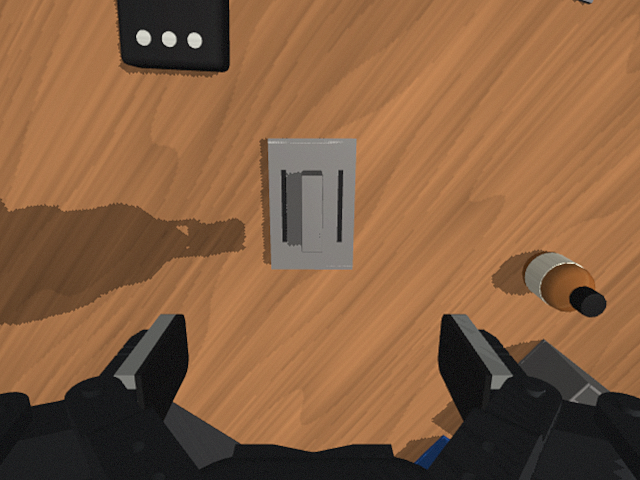

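The cover is at (312,205) with its ridge upright and centred between the fingers. I descend and grip.

Request:
step_arm --targets '[{"travel": [-0.001, -0.001, -0.05]}, {"travel": [-0.001, -0.001, -0.1]}, {"travel": [-0.001, -0.001, -0.14]}, {"travel": [-0.001, -0.001, -0.17]}, {"travel": [-0.001, -0.001, -0.19]}, {"travel": [-0.001, -0.001, -0.2]}, {"travel": [-0.001, -0.001, -0.2]}, {"travel": [-0.001, -0.001, -0.2]}]'

```text
schema error: expected keys travel, spin
```

Request:
step_arm --targets '[{"travel": [0, 0, 0]}, {"travel": [0, 0, 0]}, {"travel": [0, 0, 0]}, {"travel": [0, 0, 0]}, {"travel": [0, 0, 0]}, {"travel": [0, 0, 0]}, {"travel": [0, 0, 0]}, {"travel": [0, 0, 0]}, {"travel": [0, 0, 0]}, {"travel": [0, 0, 0]}]' --grip 1.0 --grip_force 90

```text
schema error: expected keys travel, spin
```

Request:
step_arm --targets '[{"travel": [-0.001, -0.001, -0.05], "spin": 0}, {"travel": [-0.001, -0.001, -0.1], "spin": 0}, {"travel": [-0.001, -0.001, -0.14], "spin": 0}, {"travel": [-0.001, -0.001, -0.17], "spin": 0}, {"travel": [-0.001, -0.001, -0.19], "spin": 0}, {"travel": [-0.001, -0.001, -0.2], "spin": 0}, {"travel": [-0.001, -0.001, -0.2], "spin": 0}, {"travel": [-0.001, -0.001, -0.2], "spin": 0}]'

```text
clock: 4.03
position: [0.5141, -0.2775, 0.0223]
tool_rot: [0.001, 0.439, 0.898, -0.0]
wrist_force: [1.2, -0.6, 0.3]
finger_gap: 0.0852
grip_force: 0.0
```

Request:
step_arm --targets '[{"travel": [0, 0, 0], "spin": 0}, {"travel": [0, 0, 0], "spin": 0}, {"travel": [0, 0, 0], "spin": 0}, {"travel": [0, 0, 0], "spin": 0}, {"travel": [0, 0, 0], "spin": 0}, {"travel": [0, 0, 0], "spin": 0}, {"travel": [0, 0, 0], "spin": 0}, {"travel": [0, 0, 0], "spin": 0}, {"travel": [0, 0, 0], "spin": 0}, {"travel": [0, 0, 0], "spin": 0}]' --grip 1.0 --grip_force 90

```text
clock: 5.28
position: [0.5136, -0.2774, 0.0216]
tool_rot: [0.0, 0.439, 0.898, 0.0]
wrist_force: [-0.3, 1.4, 4.6]
finger_gap: 0.0146
grip_force: 88.6
```

Request:
step_arm --targets '[{"travel": [0, 0, 0.01], "spin": 0}, {"travel": [0, 0, 0.03], "spin": 0}, {"travel": [0, 0.0, 0.07], "spin": 0}, {"travel": [0, 0.02, 0.12], "spin": -0.05}, {"travel": [0.0, 0.06, 0.16], "spin": -0.1}, {"travel": [0.005, 0.11, 0.18], "spin": -0.2}, {"travel": [0.01, 0.16, 0.18], "spin": -0.29}, {"travel": [0.015, 0.21, 0.18], "spin": -0.29}, {"travel": [0.021, 0.25, 0.18], "spin": -0.29}, {"travel": [0.021, 0.285, 0.18], "spin": -0.29}, {"travel": [0.021, 0.305, 0.18], "spin": -0.29}, {"travel": [0.021, 0.314, 0.18], "spin": -0.29}, {"travel": [0.021, 0.314, 0.18], "spin": -0.29}, {"travel": [0.021, 0.314, 0.18], "spin": -0.29}, {"travel": [0.021, 0.314, 0.18], "spin": -0.29}]'

```text
clock: 7.15
position: [0.5344, 0.0359, 0.2013]
tool_rot: [0.0, 0.565, 0.825, -0.0]
wrist_force: [-0.3, -0.0, -1.5]
finger_gap: 0.0144
grip_force: 87.9
```

```bash
python3 - <<'E'
from h import *
f=grab_frame('wrist'); save(f,'w3.png'); np.savez('w3.npz',**f); W=cloud(f)
s=readout.state(); print(s['position'],s['tool_rot'],s['qvel'].round(3),s['wrist_force'])
p=s['position']; c=p[:2]
z=W[...,2]
for lo in np.arange(.14,.26,.004): print(round(lo,3),((z>lo)&(z<lo+.004)).sum(),end='; ')
print()
rc(W,(.535,.037),.085,.05,.067,'rim');rc(W,(.535,.037),.085,.072,.09,'catch')
e=grab_frame('scene'); save(e,'s3.png')
E
```

```text
[0.53441382 0.0360102  0.20129426] [-8.08242945e-06  5.64981203e-01  8.25103773e-01 -6.22271233e-05] [ 0.003 -0.002 -0.002  0.    -0.     0.002] [ 0.12752284  0.28849013 -0.8219817 ]
0.14 0; 0.144 0; 0.148 0; 0.152 0; 0.156 0; 0.16 0; 0.164 0; 0.168 0; 0.172 0; 0.176 0; 0.18 0; 0.184 0; 0.188 0; 0.192 8967; 0.196 17594; 0.2 189; 0.204 344; 0.208 512; 0.212 552; 0.216 637; 0.22 712; 0.224 9071; 0.228 593; 0.232 480; 0.236 1237; 0.24 861; 0.244 2208; 0.248 2508; 0.252 5882; 0.256 6052; 
rim 1699 [517.5  81.9] [70.  25.2] 21.2 z 0.0517
catch 608 [514.4  90. ] [30.   7.7] 21.6 z 0.0785
```

View pics/w3.png

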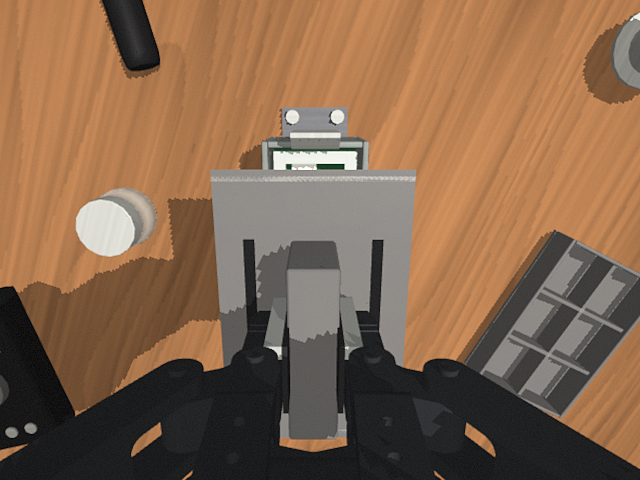

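View pics/s3.png

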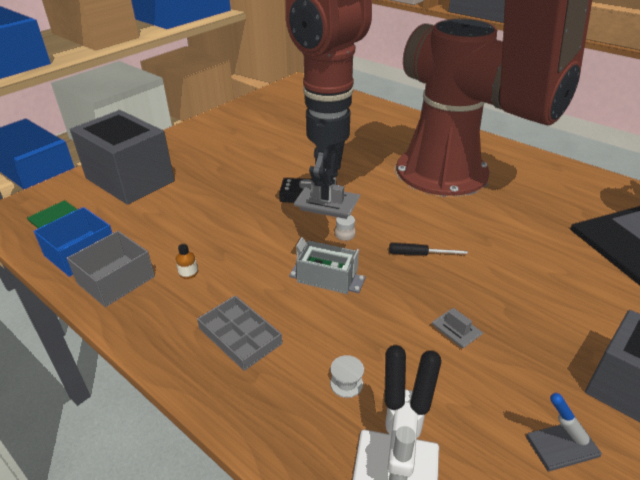

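```bash
python3 - <<'E'
from h import *
f=dict(np.load('w3.npz')); W=cloud(f); g=dict(np.load('w1.npz')); V=cloud(g)
with np.errstate(invalid='ignore'):
    k=(W[...,2]>.188)&(W[...,2]<.2015); k[340:]=False
n,lab,st,_=cv2.connectedComponentsWithStats(k.astype(np.uint8)); lab=lab==1+np.argmax(st[1:,4])
p=W[lab]; print('plate z',np.median(p[:,2]))
# left/right edge lines and end line
L=[];R=[]
for r in range(190,290,3):
    c=np.where(lab[r])[0]; L.append(W[r,c[0]+1]); R.append(W[r,c[-1]-1])
T=[W[np.where(lab[:,c])[0][0]+1,c] for c in range(225,405,4)]
# plane tilt
A=np.c_[p[:,:2]-p[:,:2].mean(0),np.ones(len(p))]; print('tilt',np.linalg.lstsq(A,p[:,2],rcond=None)[0])
def line(P):
    P=np.array(P)[:,:2].astype(np.float32); a=cv2.fitLine(P,cv2.DIST_HUBER,0,.01,.01).ravel(); return a
for n,P in(('L',L),('R',R),('T',T)):
    a=line(P); print(n,np.degrees(np.arctan2(a[1],a[0])).round(2),a[2:].round(4))
th=np.radians(21.25); u=np.array([np.cos(th),np.sin(th)]); v=np.array([-u[1],u[0]])
o=np.array([.5354,.0363])
print('L u',np.median((np.array(L)[:,:2]-o)@u),'R u',np.median((np.array(R)[:,:2]-o)@u),'T v',np.median((np.array(T)[:,:2]-o)@v))
def ends(W,n):
    d=W[...,:2]-o; a=d@u; b=d@v; z=W[...,2]
    with np.errstate(invalid='ignore'):
        c=(z>.072)&(z<.082)&(abs(a)<.03)&(b>.03)&(b<.075)
        w=(z>.056)&(z<.064)&(b>.052-.02)&(b<.058)&(abs(a)<.04)
    print(n,'catch v',np.percentile(b[c],[2,50,98]).round(4),'u',np.percentile(a[c],[2,98]).round(4),'wall v98',np.percentile(b[w],[2,98]).round(4),'u',np.percentile(a[w],[1,99]).round(4))
ends(V,'w1'); ends(W,'w3')
E
```

```text
plate z 0.19625860091273317
tilt [ 0.00153773 -0.00222691  0.19627528]
L -69.14 [0.4906 0.0526]
R -68.58 [0.5582 0.069 ]
T 21.15 [0.5069 0.0831]
L u -0.03580419989593203 R u 0.03306603612531957 T v 0.05398986853259747
w1 catch v [0.0541 0.0576 0.0613] u [-0.0146  0.0144] wall v98 [0.0325 0.0544] u [-0.035   0.0348]
w3 catch v [0.0539 0.0579 0.0614] u [-0.0144  0.0142] wall v98 [0.0379 0.0548] u [-0.0349  0.0347]
```

The cover hangs level in the gripper, with its end edge at row 175, parallel to the box end behind it. The offset is about 1 mm, so I correct it and descend.

Request:
step_arm --targets '[{"travel": [0.001, 0.001, -0.03], "spin": 0}, {"travel": [0.001, 0.001, -0.06], "spin": 0}, {"travel": [0.001, 0.001, -0.085], "spin": 0}, {"travel": [0.001, 0.001, -0.1], "spin": 0}, {"travel": [0.001, 0.001, -0.107], "spin": 0}, {"travel": [0.001, 0.001, -0.111], "spin": 0}, {"travel": [0.001, 0.001, -0.114], "spin": 0}, {"travel": [0.001, 0.001, -0.116], "spin": 0}, {"travel": [0.001, 0.001, -0.118], "spin": 0}, {"travel": [0.001, 0.001, -0.12], "spin": 0}, {"travel": [0.001, 0.001, -0.12], "spin": 0}]'

```text
clock: 8.62
position: [0.5353, 0.0377, 0.0812]
tool_rot: [-0.0, 0.565, 0.825, -0.0]
wrist_force: [-0.4, -0.6, -1.1]
finger_gap: 0.0144
grip_force: 88.0
```

```bash
python3 - <<'E'
from h import *
s=readout.state(); print(s['position'],s['tool_rot'].round(4),s['wrist_force'].round(2),s['torque'].round(2))
f=grab_frame('wrist'); save(f,'w4.png'); np.savez('w4.npz',**f)
E
```

```text
[0.53534154 0.03771687 0.08124245] [-0.      0.5646  0.8254 -0.    ] [-0.4  -0.59 -1.12] [0.02 0.01 0.  ]
```

View pics/w4.png

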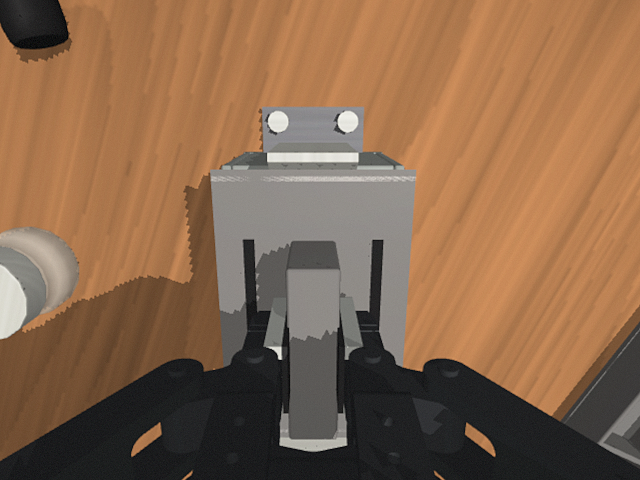

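The plate (columns 211–415) is centred on the catch (267–358) and the box rim, with no contact yet. I start pressing.

Request:
step_arm --targets '[{"travel": [0, 0, -0.001], "spin": 0}, {"travel": [0, 0, -0.002], "spin": 0}, {"travel": [0, 0, -0.003], "spin": 0}, {"travel": [0, 0, -0.004], "spin": 0}, {"travel": [0, 0, -0.004], "spin": 0}]'

```text
clock: 9.3
position: [0.5359, 0.0377, 0.0778]
tool_rot: [0.0, 0.565, 0.825, 0.0]
wrist_force: [-0.1, -0.8, 4.2]
finger_gap: 0.0147
grip_force: 88.9
```

Request:
step_arm --targets '[{"travel": [0, 0, -0.001], "spin": 0}, {"travel": [0, 0, -0.002], "spin": 0}, {"travel": [0, 0, -0.003], "spin": 0}, {"travel": [0, 0, -0.003], "spin": 0}]'

```text
clock: 9.8
position: [0.5363, 0.0377, 0.0751]
tool_rot: [0.001, 0.565, 0.825, 0.001]
wrist_force: [-0.2, 0.1, 7.5]
finger_gap: 0.0145
grip_force: 89.3
```

Request:
step_arm --targets '[{"travel": [0, 0, -0.001], "spin": 0}, {"travel": [0, 0, -0.002], "spin": 0}, {"travel": [0, 0, -0.003], "spin": 0}, {"travel": [0, 0, -0.003], "spin": 0}]'

```text
clock: 10.3
position: [0.5366, 0.0376, 0.0726]
tool_rot: [0.001, 0.565, 0.825, 0.001]
wrist_force: [0.1, -1.3, 12.4]
finger_gap: 0.0144
grip_force: 90.2
```

Request:
step_arm --targets '[{"travel": [0, 0, -0.001], "spin": 0}, {"travel": [0, 0, -0.002], "spin": 0}, {"travel": [0, 0, -0.002], "spin": 0}]'

```text
clock: 10.68
position: [0.5365, 0.0377, 0.0699]
tool_rot: [0.001, 0.565, 0.825, 0.001]
wrist_force: [3.3, 0.2, 4.3]
finger_gap: 0.0144
grip_force: 88.9
```

Request:
step_arm --targets '[{"travel": [0, 0, -0.001], "spin": 0}, {"travel": [0, 0, -0.002], "spin": 0}, {"travel": [0, 0, -0.002], "spin": 0}]'

```text
clock: 11.05
position: [0.5365, 0.0377, 0.068]
tool_rot: [0.001, 0.565, 0.825, 0.001]
wrist_force: [1.7, -0.0, 7.8]
finger_gap: 0.0146
grip_force: 89.4
```

The force dropped, so the catches have snapped. I keep pressing onto the rim.

Request:
step_arm --targets '[{"travel": [0, 0, -0.001], "spin": 0}, {"travel": [0, 0, -0.002], "spin": 0}, {"travel": [0, 0, -0.002], "spin": 0}]'

```text
clock: 11.42
position: [0.5366, 0.0377, 0.0676]
tool_rot: [0.001, 0.565, 0.825, 0.001]
wrist_force: [-4.3, 0.2, 28.9]
finger_gap: 0.015
grip_force: 92.4
```

Request:
step_arm --targets '[{"travel": [0, 0, -0.001], "spin": 0}, {"travel": [0, 0, -0.002], "spin": 0}, {"travel": [0, 0, -0.002], "spin": 0}]'

```text
clock: 11.8
position: [0.5366, 0.0377, 0.0675]
tool_rot: [0.002, 0.564, 0.825, 0.001]
wrist_force: [-13.4, 1.0, 54.1]
finger_gap: 0.0146
grip_force: 96.1
```

Now rigid on the rim. I ease back to a moderate push and check the seating.

Request:
step_arm --targets '[{"travel": [0, 0, 0.001], "spin": 0}, {"travel": [0, 0, 0.002], "spin": 0}, {"travel": [0, 0, 0.002], "spin": 0}, {"travel": [0, 0, 0.002], "spin": 0}]'

```text
clock: 12.3
position: [0.5366, 0.0377, 0.0676]
tool_rot: [0.001, 0.565, 0.825, 0.001]
wrist_force: [-4.8, 0.0, 29.1]
finger_gap: 0.0143
grip_force: 92.4
```

```bash
python3 - <<'E'
from h import *
f=grab_frame('wrist'); e=grab_frame('scene'); 
a=f['pixels'][60:360,160:460]; b=cv2.resize(e['pixels'][200:320,270:390],(300,300),interpolation=cv2.INTER_CUBIC)
cv2.imwrite('pics/fin.png',np.hstack([a,b])[:,:,::-1])
W=cloud(f); p=W[190:235,230:400]; print('plate z',np.median(p[...,2]))
s=readout.state(); print(s['position'],s['tool_rot'].round(4),s['wrist_force'].round(2),s['torque'].round(2))
V=W[...,:]; th=np.radians(21.25); u=np.array([np.cos(th),np.sin(th)]); v=np.array([-u[1],u[0]])
d=W[...,:2]-[.5354,.0363]; c=(W[...,2]>.074)&(W[...,2]<.082)&(abs(d@u)<.03)&(d@v>.03)&(d@v<.075)
print('catch v',np.percentile((d@v)[c],[2,50,98]).round(4))
E
```

```text
plate z nan
[0.53658397 0.03770904 0.06759247] [1.300e-03 5.645e-01 8.254e-01 8.000e-04] [-5.06 -0.13 29.57] [-0.03  1.22 -0.01]
catch v [0.0302 0.0586 0.0618]
```

View pics/fin.png

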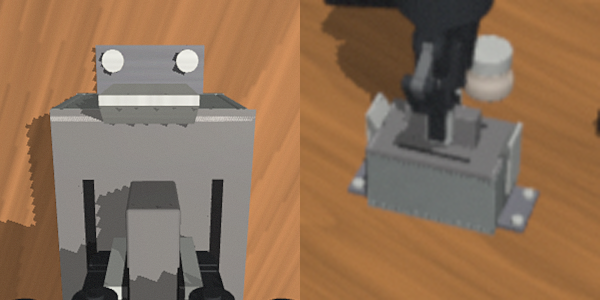

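The left crop shows the catch nose over the plate's end at about (150,115). The right crop shows the cover flush on the box between both upright catches. The push is steady at 29 N, so I hand in.

```bash
python3 -c "
from station import robot
print(robot.close_job())"
```

```text
the job is handed in; nothing more can be done
None
```

The larger cover is snapped under both catches and seated on the rim, with the gripper still holding its ridge and pressing down at about 29 N, and the job is handed in; I did not get a judging result back, and the far catch was only seen in the scene view.

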